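# Set the stone blank to the saw line

## Task

Set the grey stone blank out on the setting-out board for sawing: first push it gently up against the metal facing strip of the fence, found by feel, keeping a light pressure on it for a moment until its whole long side lies flush, then slide it along the strip until its leading edge meets the scribed line, and leave it there, still flush. Nothing stops it at the line, so do not let it run past; keep it lying on the board all the time, go easy on the strip, which is only lightly glued, and leave the other things where they are.

Things in the scene. Friction and masses are not known exactly. Their poses are not given: they have to be found in the camera images.
- board: Flat pale wooden setting-out board, 280 mm (its x) by 480 mm (its y) by 18 mm thick, fixed to the table. Origin: centre of its underside, on the table; its top is 18 mm up. Its x axis points from the robot's side to the fence, its y axis runs along the fence (to the robot's left); z up. Board, fence and line share the same axes.
- fence: Dark wooden bar fixed on the board, 18 mm thick (x), 450 mm long, 16 mm high. In front of it on brass studs, parallel, is the facing strip: pale metal, 10 mm thick, 420 mm long, 16 mm high. The strip's front face stands 10 to 30 mm in front of the bar's: set anew each time, not measured, to be found by feel. Origin: on the board's top, middle of the bar's face that looks to the robot; x into the bar, y along it.
- line_mid (a point): Middle of the scribed line, a thin dark line 215 mm long and 2.4 mm wide drawn on the board's top, square to the fence (along its own x). Its y axis points along the fence, the way the blank must travel. It is flat: nothing to feel.
- blank_center (a point): Centre of the stone blank, half-way up. The blank is a loose grey stone slab, 100 mm (its x) by 130 mm (its y) by 24 mm high, about 0.8 kg (0.65 to 0.95), lying on the board; sliding it takes about 2 to 8 N. Its x axis points roughly to the fence, its y axis roughly along the fence towards the line.
- blank_lead (a point): Middle of the blank's leading end face (65 mm from the centre along the blank's y), 12 mm above its underside: the edge that must meet the line. Axes as the blank.
- blank_side (a point): Middle of the blank's long side that goes against the facing strip (50 mm from the blank's centre along its x), 12 mm above its underside. Axes as the blank. The strip does not give way but is only lightly glued: it bears a push of up to 15 N, no more (the push that slides the blank comes on top of that).
- paste_pot: Bystander: small white lidded pot, 38 mm across, 42 mm high, standing on the board beyond the line. Origin: centre of its underside.
- marking_knife: Bystander: knife with dark wooden handle, about 120 mm long along its y, 11 mm high, lying on the board near its robot-side edge, towards the line end. Origin: on its underside near the middle.
- brass_weight: Bystander: brass weight, 40 mm across, 45 mm high, on the table. Origin: centre of its underside.
- jar_a: Bystander: blue jar, 56 mm across, 70 mm high, on the table to the left. Origin: centre of its underside.
- jar_b: Bystander: brown jar, 56 mm across, 70 mm high, on the table to the left. Origin: centre of its underside.
- mortar: Bystander: white bowl, 90 mm across, 60 mm high, on the table to the right. Origin: centre of its underside.
- brush: Bystander: wooden brush lying on the table to the left of the board.
Not all that is in view belongs to the job. Of the things like the part that bears blank_center, leave any that is green; of the rest the smaller one is meant.

How it is judged:
On the way, in this order (a step that is already met when the one before it is completed fails the run):
1. the blank is pressed lightly (2 N or more) and squarely against the fence's facing for 0.3 s (contact force between blank and facing_c0 above 2 N and angle between the y axis of fence and the y axis of blank_lead, either way round below 0.025 rad), for 0.3 s.
2. the blank, along the facing, has its leading edge on the line (x of facing_c0 in the frame of blank_side below 0.0075 m and angle between the y axis of fence and the y axis of blank_lead, either way round below 0.025 rad and y of blank_lead in the frame of line_mid between -0.002 and 0.002 m), for 0.2 s.
At the end, for the whole second after the job is handed in: The blank lies still, flat on the board, its long side flush with the fence's facing strip (gap at the middle under 2.5 mm, parallel within 0.025 rad), and its leading edge is within 2 mm of the middle of the scribed line (all of step 2 and z of blank_center in the frame of board below 0.032 m and linear speed of blank below 0.005 m/s); the robot touches nothing.
It fails at once if the blank is pressed against the facing with more than 15 N (contact force between blank and facing_c0 above 15 N).
It fails at once if the robot strikes or leans on the fence or its facing with more than 15 N (contact force between any of the arm, the fingers and fence above 15 N or contact force between any of the arm, the fingers and facing_c0 above 15 N).
It fails at once if the leading edge runs more than 6 mm past the line (y of blank_lead in the frame of line_mid above 0.006 m).
It fails at once if the blank is lifted or tipped off the board by more than 6 mm (z of blank_center in the frame of board above 0.036 m or angle between blank_center's own z axis and vertical above 0.08 rad).
It fails at once if a bystander is moved by more than 15 mm (distance of any of paste_pot, marking_knife, brass_weight, jar_a, jar_b, mortar, brush from where it was at the start of the episode above 0.015 m).
It also fails if it takes over 72 s, if anything falls off the work surface, if the arm or the gripper's body presses on something with over 40 N, if the wrist force passes 120 N, or if a joint passes its speed limit or range.

## Robot

A 7-joint arm with a two-finger parallel gripper is mounted at the origin on the work surface. World frame = base frame: x ahead of the robot, y to its left, z up, the work surface at z = 0. Lengths are in m, angles in rad, forces in N, time in s.
With the tool pointing down it reaches from about 0.4 to 0.9 m from the base axis. Payload 5.5 kg.
Tool frame: the origin (TCP) lies where the fingers leave the gripper's body, on its centre line; the fingertips stand 66 mm ahead of it and the grasp point (between the pads) lies ahead of it (r.pinch_z is the z of the grasp point in the tool frame, in m); z points along the fingers, y is the direction in which the jaws open and shut (so a half turn about z gives the same grasp; the last joint's range is limited). The gripper opens to 92 mm and grips with 3 to 60 N. Pads are 19 mm wide; open, the fingers measure 130 mm over their backs; the gripper's body (75 mm by 190 mm) begins 47 mm behind the grasp point.
Start: joints at [1.434, 0.501, -0.427, 1.55, 0.221, 1.138, -0.21], TCP at [0.253, -0.599, 0.292] pointing down, gripper open.
Joint ranges: [-2.88, 2.88], [-0.31, 2.03], [-1.54, 1.56], [0.2, 2.42], [-1.41, 4.55], [0.19, 2.02], [-2.57, 2.57]. Speed limits (rad/s): [2.57, 2.57, 3.14, 3.14, 3.14, 3.14, 3.14].

## Interface

Orientations are given as a unit quaternion [w, x, y, z].
In Python, from workcell import r gives the robot as it stands. The module is installed in compiled form; this text tells all that it offers. Calls block until the motion is done:
- r.move_pose(position, orientation): joint-space move of the TCP to a pose.
- r.move_straight(position, velocity=0.15, frame=None): straight line of the TCP; frame=None keeps the orientation; velocity is the mean speed in m/s.
- r.move_j(angles): joint-space move.
- r.gripper_to(opening, newtons=None): finger opening in m; newtons is the grip in N (None keeps the last); returns when the fingers have stopped.
- r.dwell(seconds).
- r.ik(position, orientation): joint angles nearest the present ones, or None.
- r.sense(): the state.
- r.snapshot(name): name is "scene" or "side" or "wrist"; returns a dict with "frame" (400x640x3 uint8, red, green, blue), "depth" (400x640 float32, m along the optical axis (not along the pixel's ray), 0 where there is no reading), "intrinsics" (3x3 intrinsics, pixels), "R" (3x3) and "t" (3): a world point X has camera coordinates R X + t; the wrist camera has in their place "T_tool_cam" (4x4, takes a point from camera to tool coordinates, whose origin is the TCP and whose axes are the flange's). Camera axes: x right, y down, z forward; pixel columns grow to the right and rows downward; lengths in m; the calibration is good to about 2 mm. A picture is of the moment at which its call begins: read the wrist's pose just before it.
A pose or a line that the arm cannot do raises r.MotionError and nothing moves.
- r.close_job(): hands the job in, once; it reports no verdict.
The state is a dict: "time": time; "joint_pos": joint angles; "joint_velocities": joint speeds; "joint_torque": joint torques, N m; "tcp_pos": TCP position; "tcp_rot": TCP orientation; "force": force on the tool from outside, world axes, zero at the start; "moment": the same for the moment, N m; "opening": finger opening in m.
Only numpy, scipy, OpenCV 4.12 (cv2) and the standard library are available. Lean on these libraries where they do the work, as an engineer would, in place of code of your own. Each camera call takes 0.05 s, during which the arm holds its last target.

## Working session

There is one attempt and no reset: what is moved stays moved. The work goes in short steps, each a Python script; the robot and the scene stay as the last script left them, time stands still between calls to the robot, and variables do not carry over. Pictures are saved under pics/ and viewed, and the job is handed in when it is done.

```bash
mkdir -p pics; ls
python3 - <<'E'
from workcell import r
import cv2, numpy as np
for n in ("scene","side","wrist"):
    s=r.snapshot(n); cv2.imwrite(f"pics/{n}0.png",s["frame"][:,:,::-1]); np.savez(f"{n}0.npz",**s)
    print(n,s["intrinsics"].tolist(), [np.round(s[k],3).tolist() for k in ("R","t","T_tool_cam") if k in s])
st=r.sense(); print(st, r.pinch_z)
E
```

```text
pics
scene [[413.5848236318066, 0.0, 322.418742797113], [0.0, 413.5848236318066, 191.55184645482328], [0.0, 0.0, 1.0]] [[[-0.073, 0.997, -0.005], [0.825, 0.057, -0.563], [-0.561, -0.045, -0.826]], [0.066, -0.417, 1.426]]
side [[377.8852919998442, 0.0, 326.9078507888188], [0.0, 377.8852919998442, 199.0340098491908], [0.0, 0.0, 1.0]] [[[-0.881, -0.474, -0.008], [-0.297, 0.566, -0.769], [0.369, -0.675, -0.639]], [0.477, 0.184, 0.816]]
wrist [[280.8225943766583, 0.0, 317.59726352096834], [0.0, 280.8225943766583, 199.99259609919662], [0.0, 0.0, 1.0]] [[[0.0, -0.959, -0.284, 0.077], [1.0, 0.0, 0.0, 0.0], [0.0, -0.284, 0.959, -0.093], [0.0, 0.0, 0.0, 1.0]]]
{'time': 0.15, 'joint_pos': array([ 1.43419122,  0.50165186, -0.42680867,  1.55122009,  0.22080861,
        1.13830351, -0.21028648]), 'joint_velocities': array([ 0.00274996, -0.00105191, -0.00099007, -0.00382155,  0.00060914,
        0.00017638,  0.00191865]), 'joint_torque': array([-7.35158566e-03, -5.67094946e+01, -5.82521662e+00, -2.79448736e+01,
       -6.86003873e-02,  2.65799090e-02,  1.64136504e-04]), 'tcp_pos': array([ 0.25278444, -0.59834316,  0.29139836]), 'tcp_rot': array([-7.55672079e-04,  9.80081521e-01,  1.98594119e-01, -1.32212297e-04]), 'force': array([0.29314225, 0.61173019, 0.30758911]), 'moment': array([-0.04765691, -0.02126231, -0.02979696]), 'opening': 0.0917313491594592} 0.0467
```

View pics/scene0.png

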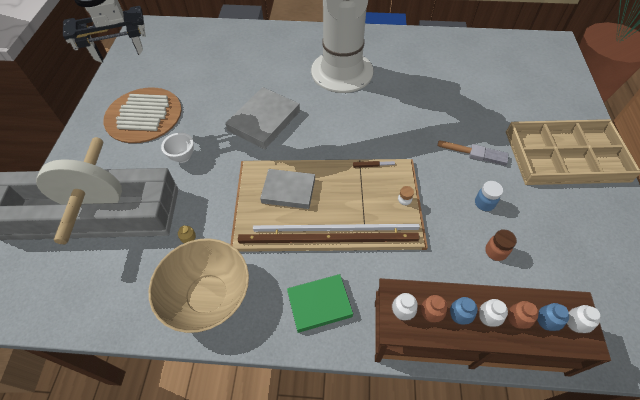

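View pics/side0.png

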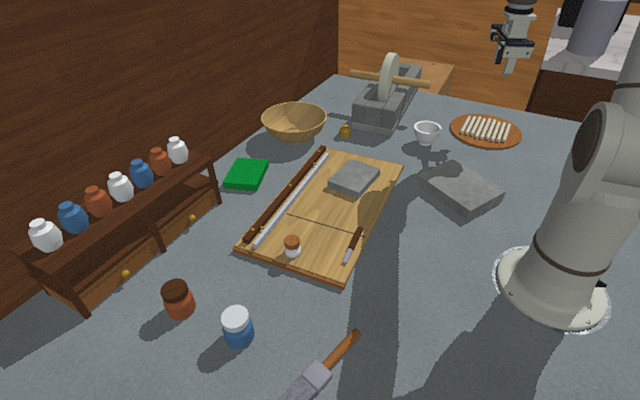

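View pics/wrist0.png

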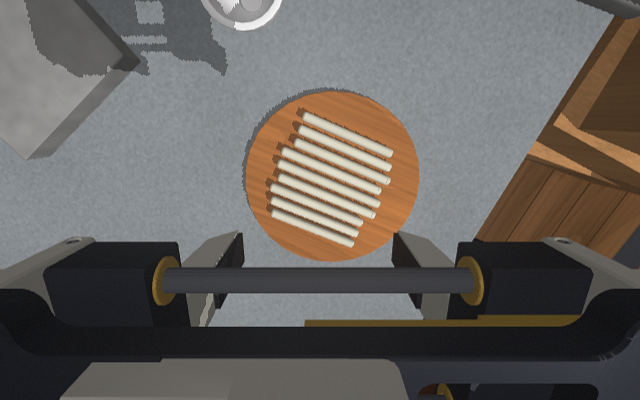

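The scene shows the board (235–425, 160–250), the small grey blank at (289,188), the line from (361,166) to (364,222), the pot at (406,196), and the strip and fence at rows 228–238. The large grey slab at (263,117) and the green one are decoys. Next I'll get a coarse fix, then take a wrist view from above.

```bash
cat > h.py <<'E'
import numpy as np, cv2
from workcell import r
def Rq(q):
    from scipy.spatial.transform import Rotation as R
    return R.from_quat([q[1],q[2],q[3],q[0]]).as_matrix()
def q_down(a):
    # tool z down, tool x axis at world angle a
    from scipy.spatial.transform import Rotation as R
    M=np.array([[np.cos(a),np.sin(a),0],[np.sin(a),-np.cos(a),0],[0,0,-1.]])
    x,y,z,w=R.from_matrix(M).as_quat(); return np.array([w,x,y,z])
def shot(n,name=None):
    st=r.sense(); s=r.snapshot(n)
    if n=="wrist":
        T=np.eye(4); T[:3,:3]=Rq(st["tcp_rot"]); T[:3,3]=st["tcp_pos"]; W=T@s["T_tool_cam"]
        C,Rw=W[:3,3],W[:3,:3]
    else: Rw=s["R"].T; C=-Rw@s["t"]
    s["C"],s["Rw"]=C,Rw
    if name: cv2.imwrite(f"pics/{name}.png",s["frame"][:,:,::-1])
    return s
def ray(s,uv,z):
    uv=np.atleast_2d(np.asarray(uv,float)); K=s["intrinsics"]
    d=np.c_[(uv[:,0]-K[0,2])/K[0,0],(uv[:,1]-K[1,2])/K[1,1],np.ones(len(uv))]@s["Rw"].T
    return s["C"]+d*((z-s["C"][2])/d[:,2])[:,None]
E
python3 - <<'E'
from h import *
s=shot("scene")
P=lambda l,uv,z:print(l,np.round(ray(s,uv,z)[:,:2],3).tolist())
P("board",[(239,161),(418,160),(425,246),(234,246)],.018)
P("line",[(361,166),(364,222)],.018)
P("blank top",[(270,170),(315,174),(308,206),(262,198)],.042)
P("strip",[(255,227),(419,227)],.034)
P("fence",[(238,235),(418,235)],.034)
P("pot",[(406,190)],.06); P("knife",[(355,164),(396,164)],.025)
print([x for x in [0] if 0], r.ik([.55,-.1,.35],q_down(np.pi)), r.ik([.55,-.1,.35],q_down(0)))
E
```

```text
board [[0.432, -0.274], [0.393, 0.236], [0.666, 0.238], [0.699, -0.236]]
line [[0.426, 0.074], [0.608, 0.086]]
blank top [[0.475, -0.175], [0.48, -0.051], [0.584, -0.061], [0.568, -0.183]]
strip [[0.651, -0.189], [0.622, 0.222]]
fence [[0.676, -0.227], [0.645, 0.219]]
pot [[0.529, 0.19]]
knife [[0.425, 0.057], [0.417, 0.172]]
[] [ 1.01722671  0.50439587 -1.19664591  1.70044655  0.48906079  1.27830997
  1.28657291] [ 0.74272688  0.33842543 -0.76166987  1.70761986  0.24883915  1.19535855
 -1.65353942]
```

Run:
```python
from h import *
r.move_pose([.42,-.06,.27],q_down(0.07))
r.gripper_to(0.05,20)
r.dwell(.3)
s=shot("wrist","w1"); print(r.sense()["tcp_pos"],r.sense()["time"],r.sense()["force"])
import pickle; pickle.dump(s,open("w1.pkl","wb"))
```

```text
[ 0.42000319 -0.06000852  0.26999887] 3.425 [-0.43684503  0.35469423 -0.37182014]
```

View pics/w1.png

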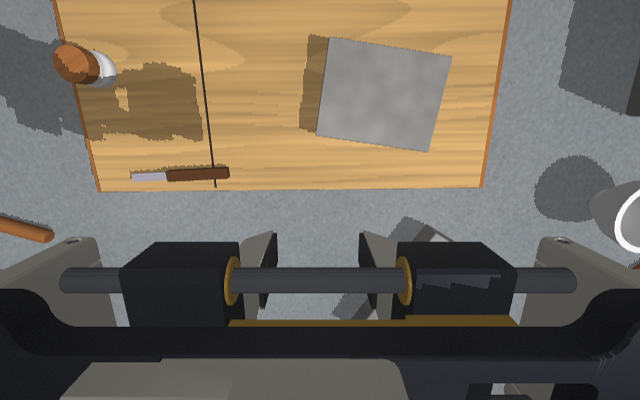

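Wrist view w1 shows the blank with corners at about (330,38), (451,57), (429,152), (317,135). The line runs from (195,0) to (215,185), the board's near edge is at row ~189, and the knife and pot are at the left.

```bash
cat >> h.py <<'E'
def blankquad(s,seed,z=.042):
    f=s["frame"]; hsv=cv2.cvtColor(f,cv2.COLOR_RGB2HSV)
    m=((hsv[...,1]<45)&(hsv[...,2]>90)).astype(np.uint8)
    m=cv2.morphologyEx(m,cv2.MORPH_OPEN,np.ones((3,3)))
    n,l=cv2.connectedComponents(m); k=l[seed[1],seed[0]]
    c=max(cv2.findContours((l==k).astype(np.uint8),cv2.RETR_EXTERNAL,cv2.CHAIN_APPROX_NONE)[0],key=cv2.contourArea)[:,0]
    w=ray(s,c,z)[:,:2]
    return c,w
def rect(w):
    (c,sz,a)=cv2.minAreaRect((w*1000).astype(np.float32)); return np.array(c)/1000,np.array(sz),a
def linefit(p):
    v=cv2.fitLine(np.asarray(p,np.float32)*1000,cv2.DIST_HUBER,0,.01,.01).ravel(); return v[2:]/1000,v[:2]
def scribed(s,p0,p1):
    # sub-pixel dark line between two pixel points (near-vertical in picture)
    g=cv2.cvtColor(s["frame"],cv2.COLOR_RGB2GRAY).astype(float); out=[]
    for v in np.arange(p0[1],p1[1]+1):
        u=p0[0]+(p1[0]-p0[0])*(v-p0[1])/(p1[1]-p0[1]); k=np.arange(int(u)-6,int(u)+8)
        x=g[v,k]; d=np.clip(np.median(x)-x-15,0,None)
        if d.sum()>20: out.append((d@k/d.sum(),v))
    return np.array(out)
E
python3 - <<'E'
from h import *
import pickle; s=pickle.load(open("w1.pkl","rb"))
c,w=blankquad(s,(380,95)); R=rect(w); print(R, c.min(0),c.max(0))
print("box",np.round(cv2.boxPoints((R[0]*1000,R[1],R[2])),1).tolist())
L=scribed(s,(195,2),(213,163)); Lw=ray(s,L,.018)[:,:2]; p,d=linefit(Lw); print("line",p,d,np.arctan2(d[1],d[0]),len(L))
g=s["frame"]
hsv=cv2.cvtColor(g,cv2.COLOR_RGB2HSV)
e=[]
for u in list(range(110,125))+list(range(235,475,4)):
    col=hsv[170:205,u,1].astype(int); e.append((u,170+np.argmin(np.diff(col))+.5))
ew=ray(s,e,.018)[:,:2]; p2,d2=linefit(ew); print("edge",p2,d2, np.arctan2(-d2[0],d2[1]) )
print(np.median(s["depth"][80:110,360:400]))
E
```

```text
(array([ 0.5221994 , -0.12122849]), array([129.23118591,  98.89069366]), 85.73258209228516) [316  37] [451 151]
box [[468.1000061035156, -182.0], [566.7000122070312, -189.3000030517578], [576.2999877929688, -60.5], [477.70001220703125, -53.099998474121094]]
line [0.49992454 0.07640725] [0.9966979  0.08119889] 0.0812884 162
edge [ 0.4099221  -0.06671817] [ 0.08242717 -0.9965971 ] -3.059072
0.30089754
```

```bash
cat >> h.py <<'E'
TH=0.0815
X=np.array([np.cos(TH),np.sin(TH),0]); Y=np.array([-np.sin(TH),np.cos(TH),0])
def W(u,v,z): return u*X+v*Y+np.array([0,0,z])
E
python3 - <<'E'
from h import *
r.gripper_to(.07,40)
q=q_down(TH)
r.move_pose(W(.425,-.163,.14),q)
r.move_straight(W(.425,-.163,.089),.1,q)
r.dwell(.3)
fs=[]
for i in range(5): fs.append(r.sense()["force"]); r.dwell(.02)
f0=np.mean(fs,0); print("tare",f0,np.std(fs,0)); np.save("f0.npy",f0)
u=.425
while u<.462:
    u+=.002; r.move_straight(W(u,-.163,.089),.02)
    st=r.sense(); f=st["force"]-f0; print(round(u,4),"act",round(st["tcp_pos"]@X,4),"F",np.round([f@X,f@Y,f[2]],2),"M",np.round(st["moment"][2],2),round(st["time"],2))
    if f@X<-10: break
E
```

```text
tare [ 0.18965859  0.08074835 -0.02783754] [0.22858688 0.63544539 0.14626181]
0.427 act 0.4272 F [-0.13  0.28 -0.35] M -0.01 5.92
0.429 act 0.4291 F [-0.99  0.14 -0.51] M 0.03 6.17
0.431 act 0.4312 F [0.05 0.05 0.41] M -0.03 6.42
0.433 act 0.4332 F [ 0.45 -0.04  0.2 ] M -0.02 6.67
0.435 act 0.4352 F [0.02 0.05 1.09] M 0.0 6.92
0.437 act 0.4372 F [-0.71 -1.02 -0.04] M -0.01 7.17
0.439 act 0.4392 F [-0.18 -0.67 -0.42] M -0.05 7.42
0.441 act 0.4409 F [-0.06 -0.62 -0.24] M -0.01 7.67
0.443 act 0.4424 F [-3.36  0.15 -0.02] M -0.14 7.92
0.445 act 0.445 F [-2.57 -0.66 -1.77] M -0.09 8.18
0.447 act 0.4473 F [-2.65 -0.88 -0.47] M -0.11 8.43
0.449 act 0.4494 F [-2.06 -1.21 -0.98] M -0.1 8.68
0.451 act 0.4513 F [-2.97 -1.13  1.05] M -0.14 8.93
0.453 act 0.4533 F [-1.85 -0.96  0.52] M -0.09 9.18
0.455 act 0.4553 F [-1.51 -1.07 -0.45] M -0.1 9.43
0.457 act 0.4573 F [-1.74 -1.13 -0.46] M -0.12 9.68
0.459 act 0.4593 F [-1.45 -1.34  0.04] M -0.13 9.93
0.461 act 0.4613 F [-2.6  -0.78 -0.28] M -0.09 10.18
0.463 act 0.463 F [-3.41 -0.48 -0.08] M -0.05 10.43
```

Run:
```python
from h import *
f0=np.load("f0.npy"); u=.463; hist=[]
def step(du,vel):
    global u
    u+=du; r.move_straight(W(u,-.163,.089),vel)
    st=r.sense(); f=st["force"]-f0; F=-(f@X)
    print(round(u,4),round(st["tcp_pos"]@X,4),np.round([F,f@Y,f[2]],2),np.round(st["moment"][2],2),round(st["time"],2)); return F
while u<.487: hist.append(step(.003,.02))
while u<.56:
    F=step(.001,.012); b=np.median(hist[-12:])
    if F>b+2.5: print("contact?",b); break
    hist.append(F)
np.save("hist.npy",hist)
```

```text
0.466 0.4663 [ 2.69 -0.45 -1.54] 0.02 10.72
0.469 0.4693 [ 1.39 -0.21 -1.36] 0.01 11.03
0.472 0.4723 [ 1.81  0.15 -1.18] -0.05 11.32
0.475 0.4753 [ 2.79 -0.9  -0.69] -0.02 11.62
0.478 0.4783 [ 2.36 -0.14 -1.02] 0.02 11.93
0.481 0.4813 [ 2.25 -0.99 -1.11] -0.01 12.22
0.484 0.4843 [ 3.11 -0.3  -1.1 ] -0.01 12.53
0.487 0.4873 [ 2.31  0.09 -1.37] 0.0 12.82
0.488 0.4879 [3.29 0.61 0.97] -0.01 13.07
0.489 0.4891 [ 2.7   0.37 -0.13] 0.03 13.32
0.49 0.4902 [ 1.83 -0.32  0.09] 0.04 13.57
0.491 0.4912 [ 3.12 -0.07 -0.38] -0.01 13.82
0.492 0.4922 [ 2.79  0.44 -1.24] 0.02 14.07
0.493 0.4932 [ 3.04 -0.94 -1.17] 0.01 14.32
0.494 0.4941 [ 1.95 -0.49 -0.53] -0.0 14.57
0.495 0.4952 [ 2.78 -0.01 -1.2 ] -0.01 14.82
0.496 0.4962 [ 3.22  0.64 -0.52] -0.0 15.07
0.497 0.4972 [ 2.48 -1.07 -0.75] 0.04 15.32
0.498 0.4982 [ 2.27 -0.56 -0.41] 0.03 15.57
0.499 0.4992 [ 2.89 -0.55 -1.08] 0.03 15.82
0.5 0.5002 [ 2.73  0.32 -1.1 ] 0.0 16.07
0.501 0.5012 [ 2.93  0.27 -0.16] 0.02 16.32
0.502 0.5022 [ 3.18 -0.06 -0.71] 0.01 16.57
0.503 0.5032 [ 2.69  0.29 -0.78] 0.03 16.82
0.504 0.5042 [ 2.99  0.21 -0.62] -0.03 17.07
0.505 0.5052 [ 2.95 -0.   -1.51] 0.05 17.32
0.506 0.5062 [ 3.26 -0.23 -1.02] 0.05 17.57
0.507 0.5072 [ 3.35 -0.06 -0.37] -0.05 17.82
0.508 0.5082 [ 4.66 -0.99 -0.46] 0.04 18.07
0.509 0.5092 [ 2.97 -0.63 -0.95] 0.04 18.32
0.51 0.5102 [ 2.97 -0.39 -1.07] -0.01 18.57
0.511 0.5112 [ 2.22 -0.29 -0.93] 0.06 18.82
0.512 0.5122 [ 2.94 -0.67 -1.14] 0.04 19.07
0.513 0.5132 [ 3.21 -0.27 -0.71] -0.01 19.32
0.514 0.5142 [3.46 0.21 0.04] 0.03 19.57
0.515 0.5144 [ 4.78 -0.07  2.39] 0.03 19.82
0.516 0.5145 [ 7.83 -0.03  4.55] 0.07 20.07
contact? 3.099617411219338
```

Run:
```python
from h import *
import pickle
f0=np.load("f0.npy")
r.move_straight(W(.5163,-.163,.089),.01)
for i in range(5):
    r.dwell(.15); st=r.sense(); f=st["force"]-f0; print(round(st["tcp_pos"]@X,4),np.round([f@X,f@Y,f[2]],2),np.round(st["moment"],2),round(st["time"],2))
s=shot("wrist","w2"); pickle.dump(s,open("w2.pkl","wb"))
```

```text
0.5145 [-8.45 -0.2   5.03] [-0.01  1.75  0.04] 20.48
0.5146 [-9.14  0.27  4.35] [-0.02  1.77  0.06] 20.62
0.5145 [-8.9  -0.27  5.42] [-0.03  1.72  0.08] 20.77
0.5145 [-8.27 -0.2   5.81] [-0.03  1.72  0.08] 20.93
0.5145 [-8.58 -0.13  5.39] [0.04 1.81 0.06] 21.07
```

View pics/w2.png

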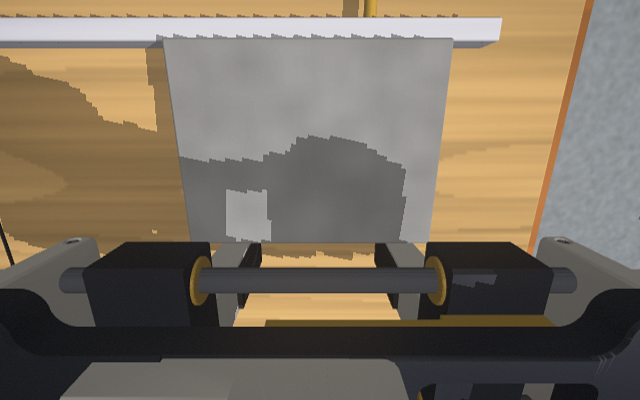

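Pictured: the blank's far edge (row 38, columns 163–452) lies along the strip's front, parallel to it, and the push reads a steady ~8.6 N (about 3 N of that is friction). Now I'll retreat gently and look from above.

Run:
```python
from h import *
import pickle
r.move_straight(W(.513,-.163,.089),.01)
r.move_straight(W(.485,-.163,.089),.06)
print(r.ik(W(.571,-.30,.2),q_down(TH+np.pi/2)),r.ik(W(.571,-.30,.2),q_down(TH-np.pi/2)))
r.move_straight(W(.485,-.13,.27),.2)
r.dwell(.2)
s=shot("wrist","w3"); pickle.dump(s,open("w3.pkl","wb")); print(r.sense()["time"])
```

```text
[ 1.05920936  0.83083175 -1.07937409  1.62703138  0.78347571  1.17469299
 -0.1260883 ] [ 0.03266576  0.59104738  0.45853027  1.6653763  -0.30646551  0.95714524
 -2.45818844]
23.5417
```

View pics/w3.png

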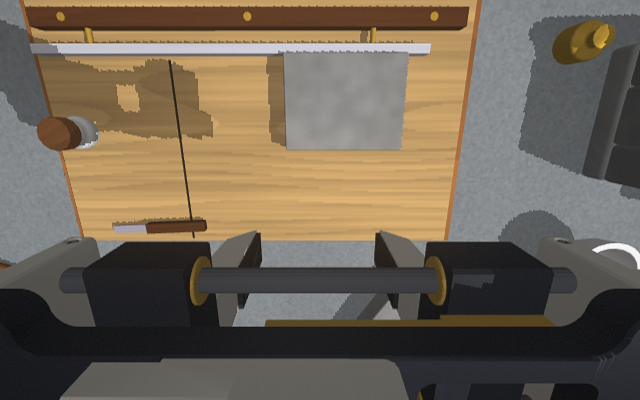

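```bash
cat >> h.py <<'E'
def meas(s,seed,l0,l1):
    c,w=blankquad(s,seed); U=w@X[:2]; V=w@Y[:2]
    um=np.median(U); lo,hi=np.percentile(U,2),np.percentile(U,98)
    mid=(U>lo+.015)&(U<hi-.015); vm=np.median(V[mid]); Vc=(V.min()+V.max())/2
    lead=w[mid&(V>Vc)]; tail=w[mid&(V<Vc)]
    near=w[(V>V.min()+.015)&(V<V.max()-.015)&(U<(lo+hi)/2)]
    o=[]
    for q in (lead,tail,near):
        p,d=linefit(q); o.append((np.round([q@X[:2]]).mean()*0+np.median(q@X[:2]),np.median(q@Y[:2]),(np.arctan(d[1]/d[0]) if abs(d[0])>abs(d[1]) else np.arctan(-d[0]/d[1]))-TH))
    L=ray(s,scribed(s,l0,l1),.018)[:,:2]; p,d=linefit(L)
    lv=np.interp(.574,*np.array(sorted(zip(L@X[:2],L@Y[:2]))).T)
    pv=p@Y[:2]+(d@Y[:2])/(d@X[:2])*(.574-p@X[:2])
    print("lead/tail/near (u,v,dang)",np.round(o,4).tolist(),"line v",round(pv,4),"ang",round(np.arctan(d[1]/d[0])-TH,4),"gap lead->line mm",round(1000*(pv-o[0][1]),2), "len",round(1000*(o[0][1]-o[1][1]),1))
    return o,pv
E
python3 - <<'E'
from h import *
import pickle; s=pickle.load(open("w3.pkl","rb"))
meas(s,(340,100),(170,62),(191,215))
E
```

```text
Traceback (most recent call last):
  File "h.py", line 55, in meas
    p,d=linefit(q); o.append((np.round([q@X[:2]]).mean()*0+np.median(q@X[:2]),np.median(q@Y[:2]),(np.arctan(d[1]/d[0]) if abs(d[0])>abs(d[1]) else np.arctan(-d[0]/d[1]))-TH))
        ~~~~~~~^^^
  File "h.py", line 35, in linefit
    v=cv2.fitLine(np.asarray(p,np.float32)*1000,cv2.DIST_HUBER,0,.01,.01).ravel(); return v[2:]/1000,v[:2]
      ~~~~~~~~~~~^^^^^^^^^^^^^^^^^^^^^^^^^^^^^^^^^^^^^^^^^^^^^^^^^^^^^^^^
cv2.error: OpenCV(4.12.0) /io/opencv/modules/imgproc/src/linefit.cpp:50: error: (-215:Assertion failed) count > 0 in function 'fitLine2D_wods'
```

```bash
python3 - <<'E'
import pickle,cv2
s=pickle.load(open("w3.pkl","rb")); h=cv2.cvtColor(s["frame"],cv2.COLOR_RGB2HSV)
for v in range(40,62,2): print(v,h[v,340].tolist())
for u in range(280,292): print(u,h[100,u].tolist(),end=' ')
for u in range(402,412): print(u,h[100,u].tolist(),end=' ')
E
sed -i 's/(hsv\[...,2\]>90))/(hsv[...,2]>90)\&(hsv[...,2]<172))/' h.py
python3 - <<'E'
from h import *
import pickle; s=pickle.load(open("w3.pkl","rb"))
meas(s,(340,100),(170,62),(191,215))
E
```

```text
40 [18, 120, 196]
42 [16, 92, 117]
44 [120, 10, 221]
46 [124, 9, 215]
48 [132, 12, 213]
50 [124, 10, 179]
52 [10, 6, 127]
54 [23, 7, 144]
56 [8, 7, 147]
58 [6, 9, 148]
60 [8, 7, 147]
280 [17, 116, 130] 281 [18, 114, 132] 282 [18, 116, 132] 283 [17, 120, 132] 284 [16, 76, 101] 285 [15, 7, 137] 286 [23, 7, 142] 287 [15, 11, 141] 288 [8, 7, 139] 289 [30, 6, 139] 290 [23, 7, 139] 291 [15, 7, 140] 402 [15, 11, 143] 403 [20, 6, 138] 404 [120, 4, 138] 405 [17, 119, 204] 406 [17, 121, 205] 407 [18, 117, 202] 408 [18, 120, 202] 409 [18, 118, 201] 410 [18, 121, 202] 411 [18, 119, 201] lead/tail/near (u,v,dang) [[0.5775, -0.0946, 0.0019], [0.5775, -0.2226, -0.002], [0.5264, -0.1761, 0.0001]] line v 0.0355 ang 0.0002 gap lead->line mm 130.1 len 128.0
```

Run:
```python
from h import *
q=q_down(TH+np.pi/2)
r.move_pose(W(.572,-.258,.2),q)
r.gripper_to(.044,40)
r.move_straight(W(.572,-.258,.089),.15,q)
r.dwell(.25)
fs=[]
for i in range(5): fs.append(r.sense()["force"]); r.dwell(.02)
f0=np.mean(fs,0); np.save("f1.npy",f0)
v=-.258; first=None
while v<-.1245:
    dv=.002 if first is None and v>-.243 else .006
    if first is not None: dv=min(.01,-.122-v)
    if dv<.0005: break
    v+=dv; u=.572+.0005*np.clip((v+.235)/.115,0,1)
    r.move_straight(W(u,v,.089),.03)
    st=r.sense(); f=st["force"]-f0
    print(round(v,4),"act",np.round([st["tcp_pos"]@X,st["tcp_pos"]@Y],4),np.round([f@X,f@Y,f[2]],2),round(st["moment"][2],2),round(st["time"],2))
    if first is None and -(f@Y)>1.5 : first=v; print("touch")
    if -(f@Y)>12 or abs(f@X)>6: print("STOP"); break
```

```text
-0.252 act [ 0.572  -0.2515] [ 0.8  -0.12 -0.03] -0.0 27.07
-0.246 act [ 0.5721 -0.2455] [-0.32 -0.18  0.03] -0.02 27.43
-0.24 act [ 0.572  -0.2396] [0.55 0.64 0.47] -0.01 27.77
-0.238 act [ 0.572  -0.2379] [-0.22  1.47 -0.17] 0.01 28.02
-0.236 act [ 0.572  -0.2358] [ 0.86 -0.39 -0.33] 0.01 28.27
-0.234 act [ 0.5719 -0.2342] [ 0.92 -0.75  0.35] -0.01 28.52
-0.232 act [ 0.5719 -0.2327] [ 0.61 -2.89 -0.36] -0.04 28.77
touch
-0.222 act [ 0.5722 -0.2208] [ 0.68  0.12 -0.02] 0.01 29.26
-0.212 act [ 0.5722 -0.2113] [ 0.23 -1.51  0.23] -0.04 29.74
-0.202 act [ 0.5722 -0.2013] [ 1.   -0.95 -0.02] -0.03 30.23
-0.192 act [ 0.5722 -0.1913] [ 0.47 -0.3   0.95] -0.03 30.71
-0.182 act [ 0.5722 -0.1813] [-0.56 -1.16  0.16] 0.0 31.19
-0.172 act [ 0.5722 -0.1713] [ 0.12 -1.13 -0.13] -0.04 31.68
-0.162 act [ 0.5723 -0.1612] [-0.04 -0.78 -0.12] 0.01 32.16
-0.152 act [ 0.5723 -0.1513] [-0.21 -1.04 -0.24] 0.02 32.64
-0.142 act [ 0.5724 -0.1414] [-0.17 -1.06  0.69] -0.04 33.12
-0.132 act [ 0.5724 -0.1314] [ 0.06 -0.82 -0.29] 0.01 33.61
-0.122 act [ 0.5725 -0.1215] [ 0.09 -0.83  0.14] 0.01 34.09
```

Run:
```python
from h import *
import pickle
r.move_straight(W(.5725,-.14,.089),.05)
r.move_straight(W(.5725,-.11,.25),.2)
r.dwell(.25)
s=shot("wrist","w4"); pickle.dump(s,open("w4.pkl","wb")); print(r.sense()["time"])
```

```text
35.8667
```

View pics/w4.png

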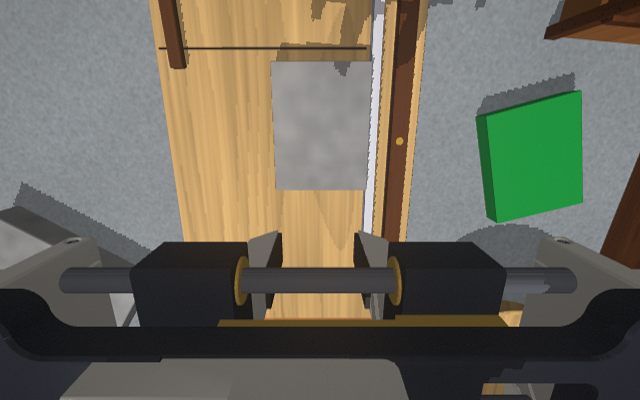

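```bash
cat >> h.py <<'E'
def edges(s,cols,vr_line,vr_lead,vr_tail=None):
    # horizontal line & lead/tail edges, sub-pixel, picture taken with image-up = +Y
    g=cv2.cvtColor(s["frame"],cv2.COLOR_RGB2GRAY).astype(float); S=cv2.cvtColor(s["frame"],cv2.COLOR_RGB2HSV)[...,1].astype(float)
    out={}
    L=[]
    for u in cols[0]:
        k=np.arange(*vr_line); x=g[k,u]; d=np.clip(np.median(x)-x-20,0,None)
        if d.sum()>15: L.append((u,d@k/d.sum()))
    out["line"]=ray(s,L,.018)[:,:2]
    def cross(vr):
        o=[]
        for u in cols[1]:
            k=np.arange(*vr); x=S[k,u]; t=(max(x[0],x[-1])+min(x[0],x[-1]))/2
            i=np.where((x[:-1]-t)*(x[1:]-t)<0)[0]
            if len(i): o.append((u,k[i[0]]+(x[i[0]]-t)/(x[i[0]]-x[i[0]+1])))
        return ray(s,o,.042)[:,:2]
    out["lead"]=cross(vr_lead)
    if vr_tail: out["tail"]=cross(vr_tail)
    res={}
    for n,p in out.items():
        c,d=linefit(p); du,dv=d@X[:2],d@Y[:2]; res[n]=c@Y[:2]+dv/du*(.574-c@X[:2]); print(n,len(p),"v@.574",round(res[n],5),"ang",round(np.arctan(dv/du),4))
    print("gap mm",1000*(res["line"]-res["lead"])); return res
E
python3 - <<'E'
from h import *
import pickle; s=pickle.load(open("w4.pkl","rb"))
edges(s,(list(range(190,270)),range(282,360)),(40,57),(53,70),(180,198))
E
```

```text
line 80 v@.574 0.0354 ang 0.0014
lead 78 v@.574 0.01909 ang -0.0005
tail 78 v@.574 -0.11035 ang 0.0009
gap mm 16.30815555051077
```

```bash
cat >> h.py <<'E'
def push(vend,name,back=.016,uu=.5725):
    import pickle
    f0=np.load("f1.npy"); q=q_down(TH+np.pi/2)
    r.move_straight(W(uu,vend-.030,.13),.2,q)
    r.move_straight(W(uu,vend-.030,.089),.1,q); 
    r.move_straight(W(uu,vend-.012,.089),.04)
    for k in (.009,.006,.003,0):
        r.move_straight(W(uu+.0003,vend-k,.089),.02)
        st=r.sense(); f=st["force"]-f0; print("act",np.round([st["tcp_pos"]@X,st["tcp_pos"]@Y],5),np.round([f@X,f@Y,f[2]],2),round(st["time"],2))
    r.dwell(.3); st=r.sense(); print("settled",np.round([st["tcp_pos"]@X,st["tcp_pos"]@Y],5))
    r.move_straight(W(uu,vend-back,.089),.05)
    r.move_straight(W(uu,-.10,.25),.2); r.dwell(.25)
    s=shot("wrist",name); pickle.dump(s,open(name+".pkl","wb")); print(r.sense()["time"])
E
python3 - <<'E'
from h import *
push(-.108,"w5")
E
```

```text
act [ 0.57262 -0.11775] [-0.75 -3.16  0.58] 38.09
act [ 0.57262 -0.11438] [-0.74 -4.71  1.07] 38.39
act [ 0.57265 -0.11092] [-1.29 -2.92  0.07] 38.69
act [ 0.57268 -0.10783] [-1.38 -2.36 -0.21] 38.99
settled [ 0.57266 -0.10782]
41.025
```

View pics/w5.png

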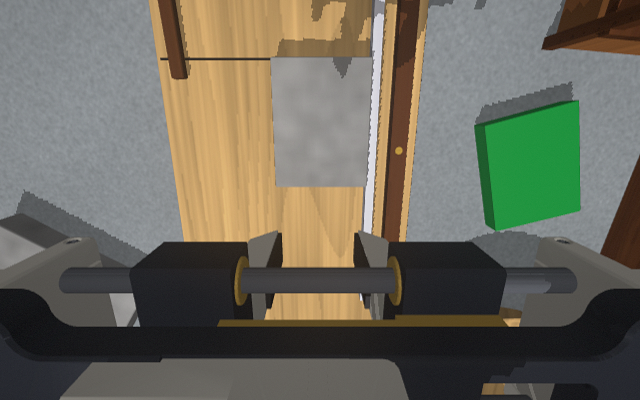

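Run:
```python
from h import *
import pickle; s=pickle.load(open("w5.pkl","rb"))
edges(s,(list(range(195,262)),range(282,335)),(51,68),(50,64),(178,196))
c,w=blankquad(s,(320,120)); print(rect(w))
```

```text
line 67 v@.574 0.03519 ang -0.0006
lead 53 v@.574 0.0328 ang 0.0
tail 53 v@.574 -0.09664 ang 0.0014
gap mm 2.390953404920057
(array([0.57689105, 0.01447147]), array([100.6353302 , 129.53652954]), 4.643285751342773)
```

Run:
```python
from h import *
push(-.1059,"w6")
import pickle; s=pickle.load(open("w6.pkl","rb"))
edges(s,(list(range(195,262)),range(282,335)),(51,68),(48,62),(176,194))
```

```text
act [ 0.57283 -0.11483] [-0.14 -0.47  0.22] 43.26
act [ 0.57281 -0.11166] [ 1.01  0.32 -0.19] 43.56
act [ 0.57279 -0.10865] [-0.31 -0.34  0.47] 43.86
act [ 0.57269 -0.10645] [ 0.28 -3.5   0.25] 44.16
settled [ 0.57269 -0.10643]
46.1833
line 67 v@.574 0.03522 ang -0.0005
lead 53 v@.574 0.03423 ang -0.0003
tail 53 v@.574 -0.09544 ang -0.004
gap mm 0.9909331866027327
```

View pics/w6.png

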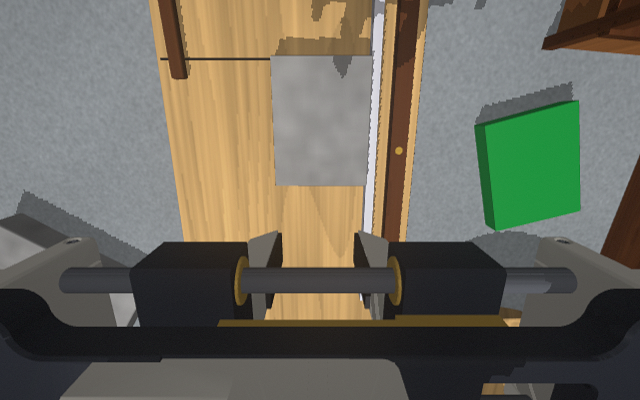

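```bash
sed -i 's/W(uu,-.10,.25),.2)/W(uu,-.045,.25),.2)/' h.py
python3 - <<'E'
from h import *
push(-.1054,"w7")
E
```

```text
act [ 0.5728  -0.11433] [0.53 0.49 0.47] 48.42
act [ 0.57281 -0.11115] [0.34 0.85 0.18] 48.72
act [ 0.5728  -0.10816] [ 1.02 -0.29 -0.18] 49.02
act [ 0.57278 -0.10558] [ 0.92 -1.49 -0.94] 49.32
settled [ 0.57274 -0.10555]
51.425
```

View pics/w7.png

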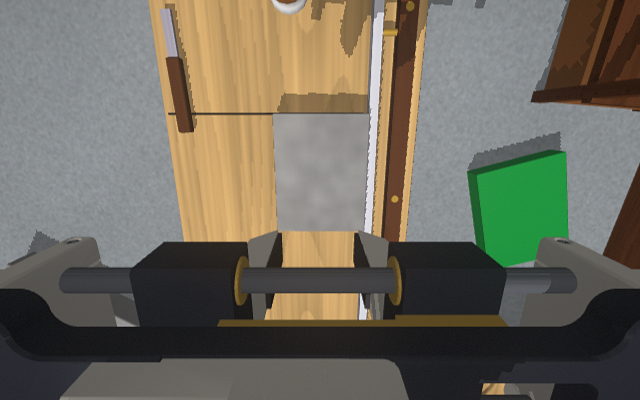

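Run:
```python
from h import *
import pickle; s=pickle.load(open("w7.pkl","rb"))
edges(s,(list(range(200,268)),range(282,360)),(106,122),(106,120),(225,238))
c,w=blankquad(s,(320,160)); print(rect(w)); 
# far side vs strip front
h=cv2.cvtColor(s["frame"],cv2.COLOR_RGB2HSV)
print([h[180,u].tolist() for u in range(360,380)])
cr=s["frame"][90:250,255:400,::-1]; cv2.imwrite("pics/c7.png",cv2.resize(cr,None,fx=4,fy=3.7,interpolation=0))
```

```text
line 68 v@.574 0.03495 ang -0.0005
lead 78 v@.574 0.03548 ang 0.0001
tail 78 v@.574 -0.09446 ang -0.0009
gap mm -0.5301392601245042
(array([ 0.59224487, -0.00435246]), array([128.15124512, 175.1388855 ]), 4.673349380493164)
[[8, 7, 155], [6, 8, 154], [8, 7, 155], [30, 7, 151], [15, 7, 151], [12, 8, 154], [15, 4, 119], [130, 12, 196], [120, 7, 232], [125, 7, 228], [125, 7, 227], [120, 7, 226], [120, 9, 226], [120, 8, 234], [13, 32, 128], [17, 119, 170], [17, 119, 171], [17, 118, 207], [17, 116, 211], [18, 118, 208]]
```

View pics/c7.png

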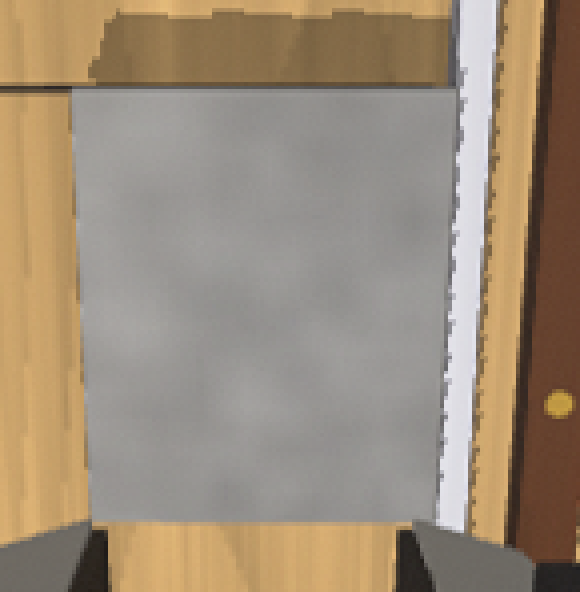

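Run:
```python
from h import *
import pickle; s=pickle.load(open("w7.pkl","rb"))
h=cv2.cvtColor(s["frame"],cv2.COLOR_RGB2HSV).astype(int)
B,E=[],[]
for row in range(120,222,3):
    x=h[row,345:395,2]; b=345+np.argmax(x>185)-.5
    y=h[row,345:395,1]; e=345+np.argmax(y>25)-.5
    B.append((b-.5,row));E.append((e,row))
b=ray(s,B,.042)[:,:2];e=ray(s,E,.034)[:,:2]
print("far side u",np.median(b@X[:2]),"strip back u-10mm",np.median(e@X[:2])-.010)
for p in (b,e):
    c,d=linefit(p); print("ang",np.arctan(-d[0]/d[1])-TH)
c,w=blankquad(s,(320,160)); U=w@X[:2];V=w@Y[:2]; n=(V>-.07)&(V<.02)&(U<.56)
print("near u",np.median(U[n]))
```

```text
far side u 0.6253213544384006 strip back u-10mm 0.625357255129408
ang -0.005743623
ang -0.0011356995
near u 0.526471683235944
```

The blank is flush to within about 0.5 mm, its angle is within about 0.006 rad, and the leading edge is on the line. The arm is clear, so I'm handing in.

Run:
```python
from workcell import r
r.close_job(); print(r.sense()["time"])
```

```text
the job is handed in; nothing more can be done
the job is handed in; nothing more can be done
```

The blank is set out with its long side flush against the facing strip and its leading edge on the scribed line, and the job is handed in. No verdict was reported.

- **Finding the strip:** I pushed the blank with two fingertips until I felt the strip. I then held about 8.6 N of total push for roughly 0.75 s, of which about 3 N was board friction.
- **Sliding to the line:** I slid the blank about 130 mm with two fingertips on its trailing end, looking again before each of the last three pushes.
- **Leading edge:** the last view put it about 0.5 mm past the line. The view before, carried forward by the final push, put it about level with the line. They disagree by around 0.5 mm, well inside the 2 mm limit. The dark line beside the edge probably biased the last reading forward.
- **Flushness:** the gap to the strip measured about 0 mm, reliable to roughly 0.5 mm, and the angle was within 0.006 rad. The blank's near side stood where it was right after pressing.
- **Other things:** I touched none of the bystanders; I did not measure their positions again. The arm was about 0.16 m clear of the blank at hand-in, at about 51 s of the 72 s.

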